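# Hang the bottle holder on its screw and load the bottle

## Robot

A 6-joint arm with a two-finger parallel gripper is mounted at the origin on a cart in front of the work surface, level with it; the furniture and walls round the work are solid. World frame = base frame: x ahead of the robot, y to its left, z up, the work surface at z = 0. Lengths are in mm, angles in rad, forces in N, time in s.
With the tool pointing down it reaches from about 350 to 975 mm from the base axis. Payload 7.1 kg.
Tool frame: the origin (TCP) lies at the very end of the fingers, on their centre line; the grasp point (between the pads) lies 19 mm behind it; z points along the fingers, y is the line along which they close (so a half turn about z gives the same grasp; the last joint's range is limited). The gripper opens to 88 mm and grips with 3 to 60 N. Pads are 20 mm wide; open, the fingers measure 115 mm over their backs; the gripper's body (75 mm by 178 mm) begins 61 mm behind the grasp point.
Start: joints at [-1.336, 0.423, 1.63, -0, 1.089, -0.019], TCP at [156.946, -604.957, 222.675] pointing down, gripper open.
Joint ranges: [-3, 3], [-0.9, 2.11], [0.09, 2.58], [-1.31, 4.45], [0.11, 2.69], [-2.54, 2.54]. Speed limits (rad/s): [2.39, 2.39, 3.01, 3.14, 3.14, 3.14].

## Interface

Orientations are given as a rotation vector (axis times angle).
In Python, from workcell import * gives the robot as it stands.
- The arm moves only by the tool step_arm, never from a script. Its argument "deltas" is a list of rows, each a list of 3 entries, a list of its own where there are three numbers: the shift along the tool's x, y, z in units of 300 mm (1.0 is 300 mm), then the turn, a rotation vector about the tool's x, y, z in units of 1.5 rad (1.0 is 1.5 rad), then the gripper command: -1 is shut, 1 is fully open, values between are in proportion. In form: [[[dx, dy, dz], [rx, ry, rz], gripper], ...]. A call has 1 to 20 rows; each row is the pose to reach, as a shift and turn from the pose commanded when the call began, along the tool's axes at that moment; what a row does not reach only later rows make up. A row lasts 1/12 s, in which the tool goes at most 41.7 mm and 7.16 degrees, less where a joint would pass 70% of its speed; a pose out of reach is approached as far as the arm can. A call with a number of a shift or a turn outside -1 to 1 is refused whole. A call with a gripper value outside its range is refused whole. The fingers move at their own pace and stop on an object; the grip force is fixed at half the most. Time passes only in rows, so rows that repeat a pose let the fingers close. It gives the time, the measured TCP pose, the force, the opening and the grip force at its end, in the units of the state.
- get_obs(): the state, without advancing time (a new reading comes with each control period).
- get_image(name): name is "scene" or "top" or "wrist"; returns a dict with "pixels" (420x560x3 uint8, red, green, blue), "fx", "fy", "cx", "cy" (pixels), "T" (4x4, takes a point from camera to world coordinates). Camera axes: x right, y down, z forward; pixel columns grow to the right and rows downward; lengths in mm; the calibration is good to about 2 mm. A picture is of the moment at which its call begins. There is no depth.
- close_job(): hands the job in; it is judged then, once.
The state is a dict: "t": time; "qpos": joint angles; "qvel": joint speeds; "joint_torque": joint torques, N m; "ee_pos": TCP position; "orientation": TCP orientation; "ft_force": force on the tool from outside, world axes, zero at the start; "moment": the same for the moment, N m; "width": finger opening in mm; "grasp_force": force on a finger pad.
Only numpy, scipy, OpenCV 4.12 (cv2) and the standard library are available. Lean on these libraries where they do the work, as an engineer would, in place of code of your own. Each camera call takes 0.05 s, during which the arm holds its last target. There are 200 camera calls.

## Task

Hang the sheet-metal bottle holder on the upright panel: bring the keyhole in its back plate over the protruding screw head, then pull the holder down until the screw sits at the top of the narrow slot, and let go. Then lower the clear bottle upright into the hanging holder, all the way to its floor, without dropping it in; leave the three jars standing where they are.

Things in the scene. Friction and masses are not known exactly. Their poses are not given: they have to be found in the camera images.
- panel: Fixed pale grey-white upright board on a metal foot, 130 wide, 146 high, 12 thick. Origin: foot of the centre of its front face, on the worktop; -x points out of the front face (toward the robot side), y along the board, z up. Does not move. Foot lies behind it (+x, 87 mm).
- screw (a point): Steel screw in the panel's front face, 132 mm above the worktop on the board's centre line; axes as the panel's. Round shank 8 diameter, 7 mm of it free between board and head; head 18 diameter, 5.5 thick, domed, ending 12.5 in front of the board. This point: on the shank axis, 3.5 mm in front of the board.
- holder: Loose aluminium bottle holder, about 250 g: a square open-topped well (outside 56 x 56, rim 62 high, walls and floor 3) and, 20 behind it, a keyholed back plate 4 thick, 64 wide, 106 high, joined by side webs 45 high, 56 over all. Origin: under the well's centre, on the underside; z up, +x to the back plate (rear face at x = 52). Grasp the well across y (56 mm).
- keyhole (a point): Centre of the wide hole of the holder's keyhole, mid-thickness of the back plate: 50 mm behind (+x) and 66 mm above the holder's origin. The hole is octagonal, 27 mm across flats; the narrow slot runs up from it.
- slot_top (a point): Where the screw's axis lies when the holder hangs home: 50 behind and 90 above the holder's origin (24 above the wide hole's centre), mid-plate. The slot is 12 mm wide and ends 4 mm above this point. Hung home, this point lies at screw within a few mm and the holder's underside is 42 mm above the worktop.
- clear_bottle: Loose clear bottle with a white cap, about 130 g, round body 45 diameter up to 101, 136 high in all. Origin: centre of its underside; z up. It fits the well with 2.5 mm to spare each side; grasp the body 80 to 95 mm above its foot so that the fingers stay above the holder's rim. In the holder its origin is 3 mm above the holder's.
- small_jar: Bystander: small jar with a white lid, 31 diameter, 32 high; origin centre of underside.
- gel_jar: Bystander: jar with a black lid, 39 diameter, 81 high; origin centre of underside.
- powder_jar: Bystander: white jar, 41 diameter, 66 high; origin centre of underside.
Mind the look-alikes: they are no part of the job. What is shaped like the holder but blue or green is not meant.

How it is judged (in metres and radians):
On the way, in this order (a step that is already met when the one before it is completed fails the run):
1. the holder hangs home on the screw, let go (x of slot_top in the frame of screw between -0.004 and 0.004 m and y of slot_top in the frame of screw between -0.004 and 0.004 m and z of slot_top in the frame of screw between -0.005 and 0.005 m and angle between holder's own z axis and vertical below 0.12 rad and angle between the x axis of holder and the x axis of panel, either way round below 0.12 rad and linear speed of holder below 0.02 m/s and contact force between the fingers and holder below 0.2 N), for 0.2 s.
2. the bottle stands on the holder's floor (x of clear_bottle in the frame of holder between -0.006 and 0.006 m and y of clear_bottle in the frame of holder between -0.006 and 0.006 m and z of clear_bottle in the frame of holder between -0.002 and 0.008 m and angle between the z axis of clear_bottle and the z axis of holder, either way round below 0.12 rad and linear speed of clear_bottle below 0.02 m/s), for 0.2 s.
At the end, for the whole second after the job is handed in: The holder hangs on the screw: slot-top point within 4 mm of the screw point (5 mm in height), upright and square to the board within 0.12 rad; the bottle stands in the well, centred within 6 mm, foot within 5 mm of the well's floor, parallel to it within 0.12 rad; both at rest (all of step 2 and x of slot_top in the frame of screw between -0.004 and 0.004 m and y of slot_top in the frame of screw between -0.004 and 0.004 m and z of slot_top in the frame of screw between -0.005 and 0.005 m and angle between holder's own z axis and vertical below 0.12 rad and angle between the x axis of holder and the x axis of panel, either way round below 0.12 rad and linear speed of holder below 0.02 m/s); the robot touches nothing.
It fails at once if the small jar is shifted more than 30 mm or tipped over (distance of small_jar from where it was at the start of the episode above 0.03 m or angle between small_jar's own z axis and vertical above 0.5 rad).
It fails at once if the gel jar is shifted more than 30 mm or tipped over (distance of gel_jar from where it was at the start of the episode above 0.03 m or angle between gel_jar's own z axis and vertical above 0.5 rad).
It fails at once if the powder jar is shifted more than 30 mm or tipped over (distance of powder_jar from where it was at the start of the episode above 0.03 m or angle between powder_jar's own z axis and vertical above 0.5 rad).
It fails at once if the bottle is dropped into the holder (horizontal distance between clear_bottle and holder below 0.03 m and z of clear_bottle in the frame of holder above 0.012 m and contact force between the fingers and clear_bottle below 0.05 N and linear speed of clear_bottle above 0.25 m/s).
It also fails if it takes over 61 s, if anything falls off the work surface, if the arm or the gripper's body presses on something with over 40 N, if the wrist force passes 120 N, or if a joint passes its speed limit or range.

## Working session

There is one attempt and no reset: what is moved stays moved. The work goes in short steps, Python scripts to look and compute and a tool call to move; the robot and the scene stay as the last step left them, time stands still between calls to the robot, and variables do not carry over. Pictures are saved under pics/ and viewed, at most 10 in all, crops included, and the job is handed in when it is done.

Besides the shell and the picture viewer there is one more tool, called after ">>>" by a JSON object that holds its "name" and its "arguments". step_arm: Moves the arm, as the interface text tells. Its arguments: {"type":"object","properties":{"deltas":{"type":"array","items":{"type":"array"}}},"required":["deltas"]}

```bash
mkdir -p pics; ls; python3 - <<'E'
from workcell import *
import cv2,numpy as np
for n in("scene","top"):
    d=get_image(n); cv2.imwrite(f"pics/{n}0.png",cv2.cvtColor(d["pixels"],cv2.COLOR_RGB2BGR))
    print(n,d["fx"],d["fy"],d["cx"],d["cy"]);print(np.round(d["T"],3).tolist())
o=get_obs();print(o["t"],o["ee_pos"],o["orientation"])
E
```

```text
pics
scene 430.63277126479977 430.63277126479977 270.3571103832897 209.51007161663154
[[-0.57, -0.501, 0.651, -88.157], [-0.822, 0.351, -0.449, 418.331], [-0.004, -0.791, -0.612, 700.813], [0.0, 0.0, 0.0, 1.0]]
top 489.8628371865233 489.8628371865233 279.21927797133185 215.12881200872212
[[-0.026, -0.987, 0.16, 338.615], [-1.0, 0.027, 0.002, 15.091], [-0.006, -0.159, -0.987, 1322.16], [0.0, 0.0, 0.0, 1.0]]
0.1 [ 156.80436854 -604.48836321  221.96255449] [-3.11494354e+00 -3.97415368e-01  2.73267192e-04]
```

View pics/scene0.png

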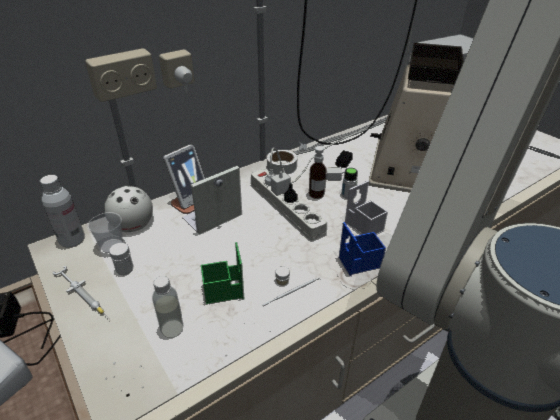

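View pics/top0.png

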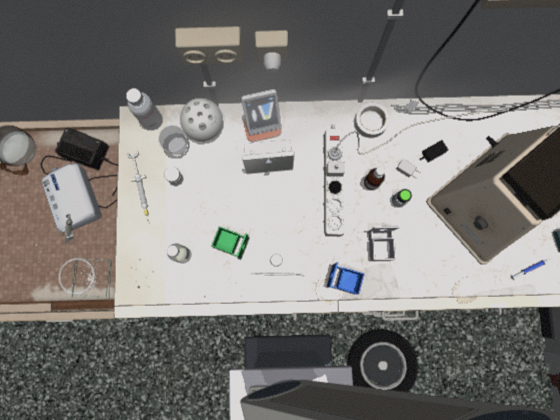

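In the top view, the holder candidates are grey (381,245), blue (346,279) and green (230,242). The grey one is the aluminium holder. The bottle candidates are clear with a white cap at (178,253), a larger printed bottle at (138,100) and a brown one at (375,178), so I choose (178,253). The panel is at (268,155). Next I'll check all of this in a close crop.

```bash
python3 - <<'E'
import cv2,numpy as np
t=cv2.imread("pics/top0.png");s=cv2.imread("pics/scene0.png")
def c(im,x,y,w,h,W,H): return cv2.resize(im[y:y+h,x:x+w],(W,H),interpolation=cv2.INTER_CUBIC)
a=np.hstack([c(t,355,215,50,50,400,300*4//3)[:300*4//3],c(t,235,130,66,66,400,400)])
b=np.hstack([c(s,335,175,60,60,200,200),c(s,185,160,60,60,200,200),c(s,145,270,75,75,200,200),c(t,155,235,40,40,200,200)])
cv2.imwrite("pics/crop0.png",np.vstack([a,b]))
E
```

```text
(no output)
```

View pics/crop0.png

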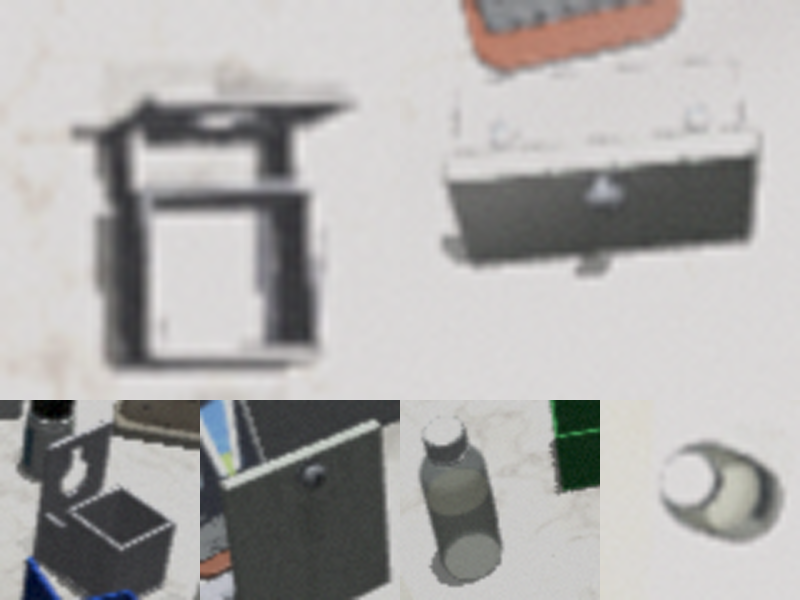

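The crop confirms the grey keyholed holder, with its plate toward +x. The screw head sits near the top centre of the panel, at about (269,162) in the top view, and the clear bottle has a white cap. Next I'll cast rays.

```bash
cat > h.py <<'E'
import numpy as np,cv2
from scipy.spatial.transform import Rotation as R
def ray(d,u,v):
    T=np.array(d["T"]);r=T[:3,:3]@[(u-d["cx"])/d["fx"],(v-d["cy"])/d["fy"],1];return T[:3,3],r
def onz(d,u,v,z):
    o,r=ray(d,u,v);return (o+r*(z-o[2])/r[2])
def tri(d1,p1,d2,p2):
    A=[];b=[]
    for d,p in((d1,p1),(d2,p2)):
        o,r=ray(d,*p);r=r/np.linalg.norm(r);P=np.eye(3)-np.outer(r,r);A.append(P);b.append(P@o)
    return np.linalg.lstsq(np.vstack(A),np.hstack(b),rcond=None)[0]
def proj(d,p):
    T=np.array(d["T"]);c=T[:3,:3].T@(np.array(p,float)-T[:3,3]);return d["fx"]*c[0]/c[2]+d["cx"],d["fy"]*c[1]/c[2]+d["cy"]
def save(d,n): cv2.imwrite("pics/"+n+".png",cv2.cvtColor(d["pixels"],cv2.COLOR_RGB2BGR))
def to_tool(o,p=None,Rw=None):
    "shift in tool axes /300, rotvec in tool axes /1.5, from commanded~measured pose"
    R0=R.from_rotvec(o["orientation"]);out=[]
    if p is not None: out.append(np.round(R0.inv().apply(np.array(p)-o["ee_pos"])/300,4))
    if Rw is not None: out.append(np.round((R0.inv()*Rw).as_rotvec()/1.5,4))
    return out
E
python3 - <<'E'
from workcell import *
from h import *
t=get_image("top");s=get_image("scene")
o=lambda d,L,z:print(z,[np.round(onz(d,u,v,z)[:2],1).tolist() for u,v in L])
H=lambda x,y:(355+x/8,215+y/8); P=lambda x,y:(235+(x-400)/6.06,130+y/6.06)
print("rim");o(t,[H(138,188),H(312,188),H(320,354),H(145,358)],62)
print("plate top");o(t,[H(145,103),H(355,103)],106)
print("panel top front");o(t,[P(447,180),P(757,155)],146);print("bot");o(t,[P(470,265),P(748,240)],0)
print("screw");o(t,[P(603,190)],132)
S=lambda x,y,k,ox,oy:(ox+(x)/k,oy+(y-400)/k)
print("scr tri",tri(t,P(603,190),s,S(314-200,478,200/60,185,160)))
print("panel scene top");o(s,[S(25,486,200/60,185,160),S(176,425,200/60,185,160)],146)
print("holder scene rim");o(s,[S(65,510,200/60,335,175),S(118,487,200/60,335,175),S(173,523,200/60,335,175),S(120,548,200/60,335,175)],62)
print("bottle");B=S(687-600,478,5,155,235)
o(t,[B],136); c=S(445-400,437,200/75,145,270); o(s,[c],134)
o(s,[S(471-400,560,200/75,145,270)],0)
print("small",onz(t,276,260,32),"gel",onz(t,404,194,81))
E
```

```text
rim
62 [[474.6, -221.1], [473.1, -277.2], [419.6, -276.3], [419.8, -220.2]]
plate top
106 [[496.5, -216.5], [494.7, -282.1]]
panel top front
146 [[670.3, 104.0], [677.3, -23.0]]
bot
0 [[671.1, 105.1], [679.3, -22.4]]
screw
132 [[668.2, 40.6]]
scr tri [668.96053106  41.20957909 130.58354784]
panel scene top
146 [[675.4, 106.2], [682.7, -18.3]]
holder scene rim
62 [[478.7, -220.8], [476.7, -272.7], [422.8, -273.8], [424.2, -221.9]]
bottle
136 [[450.2, 278.9]]
134 [[448.5, 281.1]]
0 [[451.7, 282.0]]
small [427.92024421  29.16648463  32.        ] gel [ 585.62136004 -305.87246492   81.        ]
```

```bash
python3 - <<'E'
from workcell import *
from h import *
o=get_obs();t=get_image("top")
Rw=R.from_euler('z',-0.02)*R.from_euler('x',np.pi)
print(to_tool(o,[420,-260,222],Rw))
p=t["pixels"].astype(int);m=(p[...,2]>p[...,0]+40)&(p[...,2]>60);m[:220]=0;m[310:]=0
m[:,:300]=0;m[:,400:]=0
v,u=np.nonzero(m)
for z in(0,62):
  w=np.array([onz(t,a,b,z) for a,b in zip(u,v)]);i=w[:,1].argmin();print(z,w.min(0),w.max(0),w[i],w[w[:,0].argmax()])
E
```

```text
[array([ 1.1375, -0.8919,  0.0015]), array([-6.000e-04,  1.000e-04,  1.825e-01])]
0 [ 336.58888212 -205.23211401    0.        ] [ 420.36619625 -110.19580489    0.        ] [ 386.38661649 -205.23211401    0.        ] [ 420.36619625 -134.42019012    0.        ]
62 [ 336.68389823 -194.90050148   62.        ] [ 416.5326447 -104.3207278   62.       ] [ 384.14646859 -194.90050148   62.        ] [ 416.5326447 -127.4091595   62.       ]
```

>>> {"name": "step_arm", "arguments": {"deltas": [[[0.98,-0.77,0],[0,0,0.1825],0.64],[[0.98,-0.77,0],[0,0,0.1825],0.64],[[0.98,-0.77,0],[0,0,0.1825],0.64],[[0.98,-0.77,0],[0,0,0.1825],0.64],[[0.98,-0.77,0],[0,0,0.1825],0.64],[[0.98,-0.77,0],[0,0,0.1825],0.64],[[0.98,-0.77,0],[0,0,0.1825],0.64],[[0.98,-0.77,0],[0,0,0.1825],0.64],[[0.98,-0.77,0],[0,0,0.1825],0.64],[[0.98,-0.77,0],[0,0,0.1825],0.64],[[0.98,-0.77,0],[0,0,0.1825],0.64]]}}

```text
t: 1.17
ee_pos: [384.6, -306.0, 222.8]
orientation: [3.141, -0.024, -0.0]
ft_force: [-0.5, 0.1, 0.4]
width: 71.9
grasp_force: 0.0
```

```bash
python3 - <<'E'
from workcell import *
from h import *
o=get_obs();d=get_image("wrist");save(d,"w1")
Rw=R.from_euler('z',-0.02)*R.from_euler('x',np.pi)
print(o["t"],o["ee_pos"],o["orientation"],o["width"],np.round(d["T"],2).tolist())
print(to_tool(o,[447,-248,140],Rw))
for x,y in((-28,-28),(-28,28),(28,28),(28,-28)):print(np.round(proj(d,[447.5+x,-248.5+y,62])))
E
```

```text
1.1667 [ 384.60759016 -305.95380255  222.76389372] [ 3.14132092e+00 -2.42366027e-02 -2.38057449e-05] 71.8695913192723 [[-0.01, -0.96, -0.28, 462.83], [-1.0, 0.01, 0.0, -307.16], [-0.0, 0.28, -0.96, 384.81], [0.0, 0.0, 0.0, 1.0]]
[array([ 0.205 , -0.1964,  0.2758]), array([0.0001, 0.    , 0.003 ])]
[254. 163.]
[202. 164.]
[197. 110.]
[252. 109.]
```

View pics/w1.png

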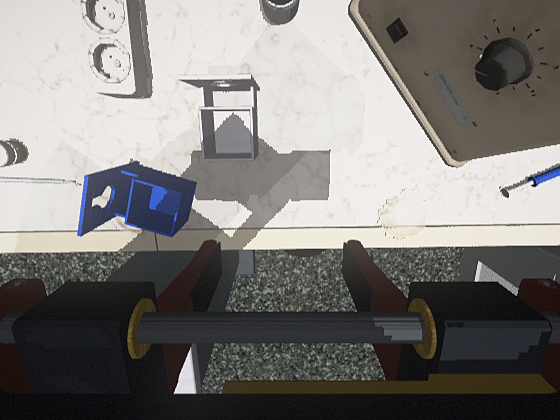

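The wrist view shows the aluminium holder's rim at about (200..256, 107..158). That is 3 to 4 px (about 3 mm) further forward than predicted, so I take its centre as (450,-249.5).

```bash
python3 - <<'E'
from workcell import *
from h import *
o=get_obs()
Rw=R.from_euler('z',-0.02)*R.from_euler('x',np.pi)
print(to_tool(o,[450,-249.5,150],Rw),to_tool(o,[450,-249.5,26],Rw))
E
```

```text
[array([ 0.217 , -0.1961,  0.2424]), array([0.0002, 0.0001, 0.0016])] [array([ 0.217 , -0.1963,  0.6558]), array([0.0002, 0.0001, 0.0016])]
```

>>> {"name": "step_arm", "arguments": {"deltas": [[[0.217,-0.196,0.24],[0,0,0],0.64],[[0.217,-0.196,0.24],[0,0,0],0.64],[[0.217,-0.196,0.24],[0,0,0],0.64],[[0.217,-0.196,0.35],[0,0,0],0.64],[[0.217,-0.196,0.46],[0,0,0],0.64],[[0.217,-0.196,0.57],[0,0,0],0.64],[[0.217,-0.196,0.656],[0,0,0],0.64],[[0.217,-0.196,0.656],[0,0,0],0.64]]}}

```text
t: 1.88
ee_pos: [446.1, -249.9, 21.5]
orientation: [-3.137, 0.035, 0.011]
ft_force: [-0.8, 1.4, 0.0]
width: 72.2
grasp_force: 0.0
```

>>> {"name": "step_arm", "arguments": {"deltas": [[[0,0,0],[0,0,0],0.2],[[0,0,0],[0,0,0],0.0],[[0,0,0],[0,0,0],0.0],[[0,0,0],[0,0,0],0.0],[[0,0,0],[0,0,0],0.0]]}}

```text
t: 2.3
ee_pos: [450.5, -250.8, 27.4]
orientation: [3.14, -0.031, 0.003]
ft_force: [-1.9, -1.4, 5.5]
width: 55.6
grasp_force: 29.9
```

```bash
python3 - <<'E'
from workcell import *
from h import *
o=get_obs();d=get_image("wrist");save(d,"w2")
print(o["t"],o["ee_pos"],o["orientation"],o["width"],o["grasp_force"])
E
```

```text
2.3 [ 450.52337313 -250.84125221   27.38858478] [ 3.13986147 -0.03141997  0.00347043] 55.6076460713553 29.890342354774475
```

View pics/w2.png

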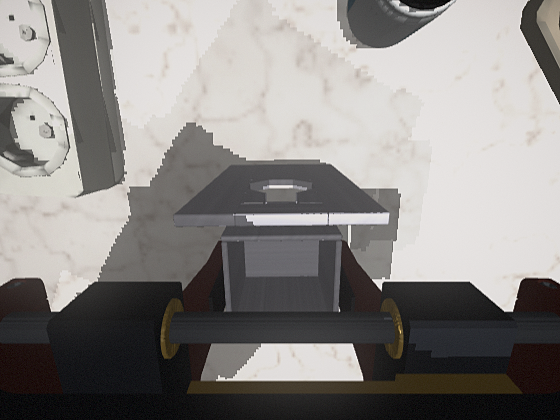

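The holder is gripped (width 55.6). The plate's rear top edge runs from (178,214) to (388,212) and the front edge from (173,224) to (390,222).

```bash
python3 - <<'E'
from workcell import *
from h import *
o=get_obs();d=get_image("wrist")
g=cv2.cvtColor(d["pixels"],cv2.COLOR_RGB2GRAY)
print(g[205:232,210].tolist(),g[205:232,350].tolist());print(g[218,165:185].tolist(),g[218,380:400].tolist())
L=[(175,214),(388.5,212.5),(173,225),(391,223.5)]
R0=R.from_rotvec(o["orientation"])
for p in L:
  w=onz(d,*p,106);print(w, R0.inv().apply(w-o["ee_pos"]))
print(o["ee_pos"],o["orientation"])
E
```

```text
[74, 71, 72, 73, 70, 73, 72, 69, 74, 89, 107, 113, 114, 109, 109, 108, 104, 104, 102, 107, 96, 101, 108, 106, 103, 103, 103] [80, 81, 78, 78, 75, 77, 71, 88, 162, 223, 230, 226, 227, 225, 225, 225, 223, 225, 215, 197, 221, 239, 238, 238, 239, 238, 238]
[106, 108, 109, 109, 107, 107, 109, 111, 101, 109, 110, 109, 108, 107, 106, 108, 107, 108, 108, 106] [224, 224, 225, 225, 224, 224, 224, 227, 223, 118, 115, 118, 117, 115, 115, 112, 112, 110, 96, 231]
[ 503.14505128 -220.56655729  106.        ] [ 52.13067994 -31.23759095 -78.52011595]
[ 502.3841065  -283.02703887  106.        ] [ 52.61388604  31.22556462 -78.41286007]
[ 499.7574956  -219.57050461  106.        ] [ 48.72396707 -32.16596287 -78.5294691 ]
[ 498.96433621 -284.04149431  106.        ] [ 49.21500744  32.3079407  -78.41877817]
[ 450.57909911 -250.8966244    27.41430672] [ 3.13971281 -0.03127237  0.00355644]
```

```bash
python3 - <<'E'
from workcell import *
from h import *
o=get_obs()
Rw=R.from_euler('z',0.053)*R.from_euler('x',np.pi)
print(to_tool(o,[450,-249.5,190]),to_tool(o,[560,33,190],Rw),to_tool(o,[600,35,190],Rw))
E
```

```text
[array([-0.0008, -0.0036, -0.542 ])] [array([ 0.3472, -0.9523, -0.5429]), array([ 0.0012, -0.0014, -0.0485])] [array([ 0.4803, -0.9617, -0.5426]), array([ 0.0012, -0.0014, -0.0485])]
```

>>> {"name": "step_arm", "arguments": {"deltas": [[[0,0,-0.1],[0,0,0],0.0],[[0,0,-0.2],[0,0,0],0.0],[[0,0,-0.33],[0,0,0],0.0],[[0,0,-0.46],[0,0,0],0.0],[[0,0,-0.54],[0,0,0],0.0],[[0.04,-0.11,-0.54],[0,0,-0.01],0.0],[[0.08,-0.22,-0.54],[0,0,-0.02],0.0],[[0.12,-0.33,-0.54],[0,0,-0.03],0.0],[[0.16,-0.44,-0.54],[0,0,-0.04],0.0],[[0.2,-0.55,-0.54],[0,0,-0.0485],0.0],[[0.24,-0.66,-0.54],[0,0,-0.0485],0.0],[[0.28,-0.77,-0.54],[0,0,-0.0485],0.0],[[0.32,-0.88,-0.54],[0,0,-0.0485],0.0],[[0.34,-0.94,-0.54],[0,0,-0.0485],0.0],[[0.347,-0.952,-0.54],[0,0,-0.0485],0.0],[[0.347,-0.952,-0.54],[0,0,-0.0485],0.0]]}}

```text
t: 3.73
ee_pos: [559.6, 34.6, 188.1]
orientation: [3.14, 0.087, 0.0]
ft_force: [-0.0, -0.2, -3.6]
width: 55.9
grasp_force: 29.9
```

```bash
python3 - <<'E'
from workcell import *
from h import *
o=get_obs();d=get_image("wrist");save(d,"w3")
Rw=R.from_euler('z',0.057)*R.from_euler('x',np.pi)
print(o["t"],o["ee_pos"],o["orientation"],o["width"],o["grasp_force"])
print(to_tool(o,[603,35.3,93.4],Rw),to_tool(o,[560,33,93.4],Rw))
E
```

```text
3.7333 [559.63985622  34.58836647 188.06189358] [3.14030169e+00 8.70515186e-02 3.64456808e-04] 55.87536948637487 29.903311729431152
[array([0.1444, 0.0056, 0.3156]), array([ 0.0001, -0.0002, -0.001 ])] [array([0.0008, 0.0053, 0.3155]), array([ 0.0001, -0.0002, -0.001 ])]
```

View pics/w3.png

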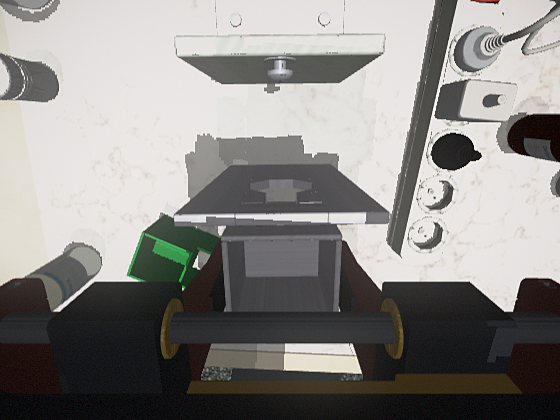

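The wrist view shows the panel's front top edge from (175,54) to (385,51) and the screw head at about (280,70).

```bash
python3 - <<'E'
from workcell import *
from h import *
o=get_obs();d=get_image("wrist")
p=d["pixels"];g=cv2.cvtColor(p,cv2.COLOR_RGB2GRAY)
for c in(185,230,330,375):print(c,g[28:62,c].tolist())
for r in(45,):print(r,g[r,168:182].tolist(),g[r,378:392].tolist())
for r in(62,66,70,74,78):print(r,g[r,255:305].tolist())
R0=R.from_rotvec(o["orientation"])
for q,z in(((175,54),146),((385,51),146),((280,66),132)):
  w=onz(d,*q,z);print(w,R0.inv().apply(w-o["ee_pos"]))
E
```

```text
185 [227, 227, 227, 228, 227, 232, 198, 193, 224, 229, 229, 228, 228, 229, 228, 228, 227, 228, 230, 229, 227, 229, 228, 230, 229, 222, 203, 155, 107, 98, 98, 97, 93, 108]
230 [228, 227, 227, 227, 231, 211, 193, 214, 222, 224, 224, 226, 226, 227, 225, 226, 226, 226, 226, 223, 223, 225, 225, 224, 213, 198, 162, 111, 87, 91, 91, 93, 94, 93]
330 [226, 227, 229, 234, 193, 173, 208, 224, 228, 226, 227, 227, 227, 228, 228, 227, 225, 222, 224, 226, 226, 228, 231, 162, 149, 155, 96, 84, 85, 85, 86, 85, 85, 84]
375 [229, 226, 228, 229, 211, 203, 225, 230, 228, 228, 227, 227, 227, 228, 227, 227, 229, 228, 229, 227, 224, 225, 161, 143, 163, 109, 72, 63, 122, 220, 237, 231, 230, 229]
45 [228, 228, 230, 234, 169, 204, 231, 229, 228, 228, 228, 228, 229, 229] [229, 229, 231, 212, 192, 233, 230, 227, 228, 229, 228, 227, 227, 228]
62 [90, 92, 92, 93, 90, 93, 91, 91, 86, 88, 87, 86, 85, 85, 84, 83, 76, 119, 143, 159, 168, 177, 218, 234, 204, 129, 167, 152, 133, 75, 85, 83, 84, 85, 89, 89, 88, 88, 89, 88, 88, 87, 89, 91, 90, 88, 88, 88, 91, 88]
66 [93, 90, 92, 93, 91, 89, 92, 88, 88, 87, 88, 88, 87, 87,
[... 368 characters left out ...]
88, 87, 89, 90]
74 [92, 92, 90, 90, 90, 88, 90, 90, 89, 88, 90, 105, 108, 109, 115, 121, 124, 123, 125, 128, 129, 131, 132, 115, 112, 108, 132, 109, 108, 130, 128, 125, 120, 118, 108, 100, 85, 90, 89, 89, 87, 89, 90, 89, 88, 87, 92, 88, 88, 88]
78 [91, 90, 92, 92, 92, 92, 90, 90, 88, 91, 90, 91, 90, 85, 89, 90, 95, 103, 105, 99, 101, 103, 98, 98, 92, 100, 102, 90, 86, 87, 86, 85, 87, 87, 89, 90, 89, 90, 90, 87, 89, 86, 89, 89, 91, 87, 86, 88, 91, 87]
[673.32896992 105.59142902 146.        ] [117.92979176 -65.81131871  41.85758244]
[682.0903628  -23.53826929 146.        ] [119.68655967  63.60333812  41.89437654]
[672.37614771  40.72673223 132.        ] [113.47179842  -1.0974241   55.87809947]
```

>>> {"name": "step_arm", "arguments": {"deltas": [[[0.05,-0.002,0.1],[0,0,-0.002],0.0],[[0.1,-0.005,0.2],[0,0,-0.004],0.0],[[0.14,-0.005,0.28],[0,0,-0.0043],0.0],[[0.153,-0.0053,0.316],[0,0,-0.0043],0.0],[[0.153,-0.0053,0.316],[0,0,-0.0043],0.0],[[0.153,-0.0053,0.316],[0,0,-0.0043],0.0],[[0.153,-0.0053,0.316],[0,0,-0.0043],0.0]]}}

```text
t: 4.42
ee_pos: [605.4, 36.8, 94.4]
orientation: [3.14, 0.092, 0.002]
ft_force: [0.4, -0.3, -1.5]
width: 55.8
grasp_force: 29.9
```

```bash
python3 - <<'E'
from workcell import *
from h import *
o=get_obs();d=get_image("wrist");s=get_image("scene")
print(o["t"],o["ee_pos"],o["orientation"],o["width"])
a=cv2.resize(d["pixels"][80:280,150:410],(780,600))[:330]
b=cv2.resize(s["pixels"][140:240,150:350],(540,270))
c=np.zeros((270,780,3),np.uint8);c[:,:540]=b
save({"pixels":np.vstack([a,c])},"w4")
E
```

```text
4.4167 [605.37065593  36.81707596  94.37927788] [3.14021748e+00 9.18467543e-02 1.68984825e-03] 55.77719672446673
```

View pics/w4.png

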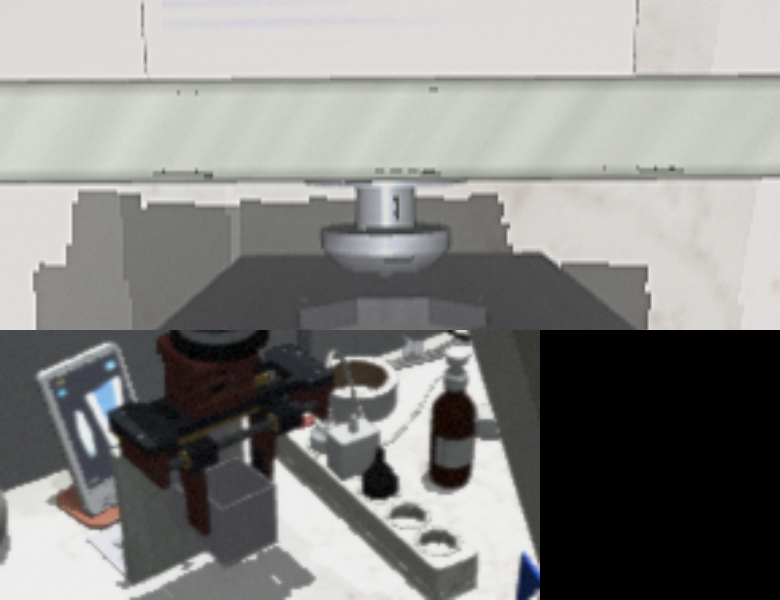

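The screw's centre column is about 278.7 and the keyhole's is about 281.3, so the holder is about 1 mm off in tool y. It is square to the panel.

```bash
python3 - <<'E'
from workcell import *
from h import *
o=get_obs();d=get_image("wrist")
R0=R.from_rotvec(o["orientation"])
g=cv2.cvtColor(d["pixels"],cv2.COLOR_RGB2GRAY)
print(g[132:146,230].tolist(),g[132:146,340].tolist(),g[102:110,250].tolist())
# panel front/back top edges, head front (row), tool frame
for q,z in(((281,140.3),146),((281,106.3),146),((278.7,156),132)):
  w=onz(d,*q,z);print(w,R0.inv().apply(w-o["ee_pos"]))
E
```

```text
[206, 206, 204, 207, 199, 191, 181, 171, 134, 148, 204, 216, 213, 214] [202, 202, 205, 202, 193, 185, 175, 148, 128, 183, 208, 201, 202, 205] [219, 219, 220, 224, 206, 141, 147, 175]
[677.04905241  41.56100948 146.        ] [ 71.59331487  -0.16530818 -51.04656027]
[688.70059284  42.25020091 146.        ] [ 83.26519226  -0.16701677 -51.02097693]
[669.84484055  42.11932272 132.        ] [ 64.40382685  -1.14780313 -37.06234246]
```

>>> {"name": "step_arm", "arguments": {"deltas": [[[0.01,-0.0033,0.003],[0,0,0],0.0],[[0.02,-0.0033,0.003],[0,0,0],0.0],[[0.03,-0.0033,0.003],[0,0,0],0.0],[[0.04,-0.0033,0.003],[0,0,0],0.0],[[0.05,-0.0033,0.003],[0,0,0],0.0],[[0.055,-0.0033,0.003],[0,0,0],0.0],[[0.055,-0.0033,0.003],[0,0,0],0.0]]}}

```text
t: 5.15
ee_pos: [622.2, 39.4, 92.1]
orientation: [3.14, 0.093, 0.0]
ft_force: [0.1, 0.3, -3.5]
width: 55.9
grasp_force: 29.9
```

>>> {"name": "step_arm", "arguments": {"deltas": [[[0.003,0.001,0],[0,0,0],0.0],[[0.003,0.001,0.01],[0,0,0],0.0],[[0.003,0.001,0.02],[0,0,0],0.0],[[0.003,0.001,0.03],[0,0,0],0.0],[[0.003,0.001,0.04],[0,0,0],0.0],[[0.003,0.001,0.04],[0,0,0],0.0]]}}

```text
t: 5.65
ee_pos: [622.0, 39.1, 79.3]
orientation: [-3.14, -0.093, 0.002]
ft_force: [0.4, -0.2, -3.2]
width: 55.8
grasp_force: 29.9
```

```bash
python3 - <<'E'
from workcell import *
from h import *
o=get_obs();d=get_image("wrist")
print(o["t"],o["ee_pos"],o["ft_force"],o["moment"])
save({"pixels":cv2.resize(d["pixels"][120:270,170:390],(770,525))},"w5")
E
```

```text
5.65 [621.98506057  39.10396818  79.25125781] [ 0.40614588 -0.2067783  -3.19757222] [0.05213027 0.04540264 0.030801  ]
```

View pics/w5.png

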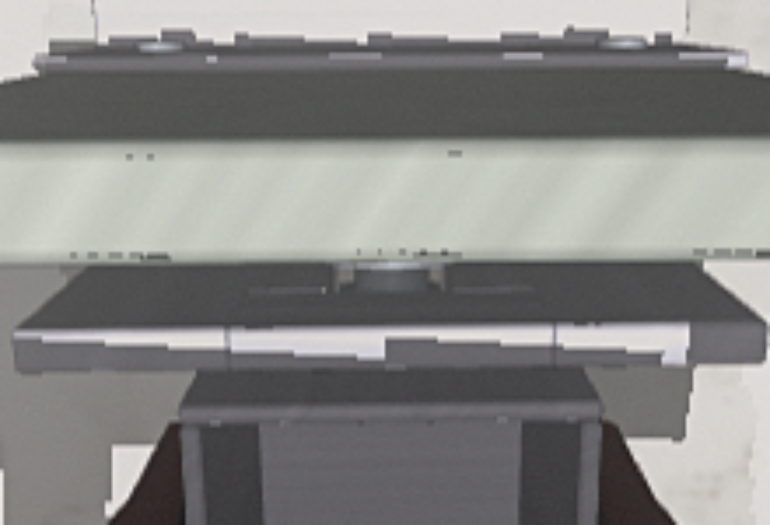

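The shank is at about (392,275) in the crop, centred in the slot, and the head is in front of the plate. There is no contact force, so I'll lower the rest of the way.

>>> {"name": "step_arm", "arguments": {"deltas": [[[0,0,0.01],[0,0,0],0.0],[[0,0,0.02],[0,0,0],0.0],[[0,0,0.028],[0,0,0],0.0],[[0,0,0.031],[0,0,0],0.0],[[0,0,0.031],[0,0,0],0.0],[[0,0,0.031],[0,0,0],0.0]]}}

```text
t: 6.2
ee_pos: [622.6, 39.1, 70.8]
orientation: [-3.14, -0.093, 0.0]
ft_force: [-0.4, 0.5, -1.6]
width: 55.7
grasp_force: 29.9
```

>>> {"name": "step_arm", "arguments": {"deltas": [[[0,0,0.004],[0,0,0],0.0],[[0,0,0.004],[0,0,0],0.0],[[0,0,0.004],[0,0,0],0.0]]}}

```text
t: 6.45
ee_pos: [622.7, 39.1, 69.7]
orientation: [3.14, 0.093, 0.0]
ft_force: [-0.3, 0.2, -2.6]
width: 55.6
grasp_force: 29.9
```

>>> {"name": "step_arm", "arguments": {"deltas": [[[0,0,0.004],[0,0,0],0.0],[[0,0,0.004],[0,0,0],0.0],[[0,0,0.004],[0,0,0],0.0]]}}

```text
t: 6.7
ee_pos: [623.1, 39.1, 68.9]
orientation: [-3.14, -0.093, -0.001]
ft_force: [0.3, -0.2, 1.5]
width: 56.1
grasp_force: 29.9
```

Contact: the load has gone over to the screw. I'll open to 72 mm and rise.

>>> {"name": "step_arm", "arguments": {"deltas": [[[0,0,0],[0,0,0],0.35],[[0,0,0],[0,0,0],0.5],[[0,0,0],[0,0,0],0.64],[[0,0,0],[0,0,0],0.64],[[0,0,0],[0,0,0],0.64],[[0,0,0],[0,0,0],0.64]]}}

```text
t: 7.2
ee_pos: [622.6, 39.1, 68.5]
orientation: [3.14, 0.093, -0.0]
ft_force: [-0.3, -0.1, 0.0]
width: 72.0
grasp_force: 0.0
```

>>> {"name": "step_arm", "arguments": {"deltas": [[[0,0,-0.05],[0,0,0],0.64],[[0,0,-0.1],[0,0,0],0.64],[[0,0,-0.2],[0,0,0],0.64],[[0,0,-0.3],[0,0,0],0.64],[[-0.1,0,-0.4],[0,0,0],0.64],[[-0.2,0,-0.5],[0,0,0],0.64],[[-0.2,0,-0.5],[0,0,0],0.64],[[-0.2,0,-0.5],[0,0,0],0.64]]}}

```text
t: 7.87
ee_pos: [562.9, 35.6, 220.6]
orientation: [-3.14, -0.093, -0.006]
ft_force: [1.1, 0.4, 0.2]
width: 72.1
grasp_force: 0.0
```

```bash
python3 - <<'E'
from workcell import *
from h import *
o=get_obs();d=get_image("wrist");s=get_image("scene");t=get_image("top")
print(o["t"],o["ee_pos"],o["orientation"],o["width"])
a=d["pixels"][:300]; a=cv2.resize(a,(560,300))
b=np.hstack([cv2.resize(s["pixels"][150:250,170:270],(280,280)),cv2.resize(t["pixels"][130:200,235:305],(280,280))])
save({"pixels":np.vstack([a,b])},"w6")
Rw=R.from_euler('z',0.06)*R.from_euler('x',np.pi)
print(to_tool(o,[450,280,224],Rw), to_tool(o,[370,270,224],Rw))
E
```

```text
7.8667 [562.90842708  35.59199747 220.61660409] [-3.14016563 -0.09307798 -0.00617792] 72.11537703654447
[array([-0.3274, -0.8356, -0.0126]), array([ 0.0001, -0.0026, -0.0005])] [array([-0.5956, -0.8181, -0.0137]), array([ 0.0001, -0.0026, -0.0005])]
```

View pics/w6.png

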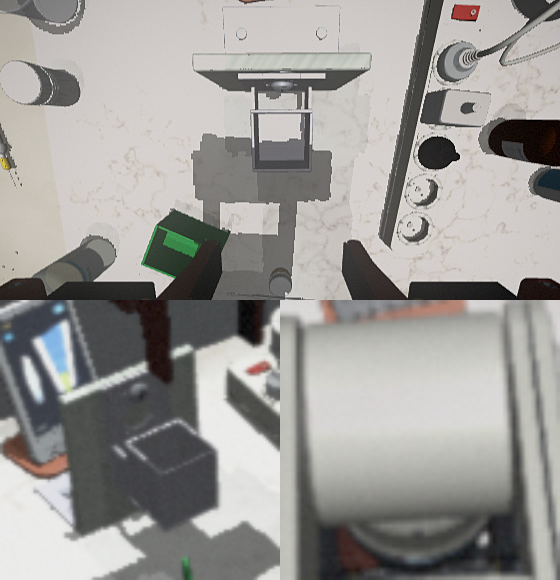

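The holder hangs on the screw, with its rim at about (252..312, 110..168) in the wrist view. Next I'll fetch the bottle.

>>> {"name": "step_arm", "arguments": {"deltas": [[[-0.12,-0.16,0],[0,0,0],0.64],[[-0.24,-0.32,0],[0,0,0],0.64],[[-0.36,-0.48,0],[0,0,0],0.8],[[-0.5,-0.65,0],[0,0,0],0.8],[[-0.56,-0.78,0],[0,0,0],0.8],[[-0.566,-0.836,0],[0,0,0],0.8],[[-0.566,-0.836,0],[0,0,0],0.8],[[-0.566,-0.836,0],[0,0,0],0.8],[[-0.566,-0.836,0],[0,0,0],0.8]]}}

```text
t: 8.77
ee_pos: [377.0, 278.2, 217.1]
orientation: [3.139, 0.1, -0.003]
ft_force: [-0.4, -0.6, -0.5]
width: 78.8
grasp_force: 0.0
```

```bash
python3 - <<'E'
from workcell import *
from h import *
o=get_obs();d=get_image("wrist");save(d,"w7")
print(o["t"],o["ee_pos"],o["orientation"],o["width"])
print(proj(d,[452,277.5,136]),proj(d,[452,277.5,0]))
g=cv2.cvtColor(d["pixels"],cv2.COLOR_RGB2GRAY)
E
```

```text
8.7667 [376.97157296 278.2431909  217.11758473] [ 3.13912651  0.09974918 -0.00333826] 78.8159102382037
(np.float64(288.5351096658867), np.float64(125.424082284859)) (np.float64(285.9895231266455), np.float64(123.64504446352645))
```

View pics/w7.png

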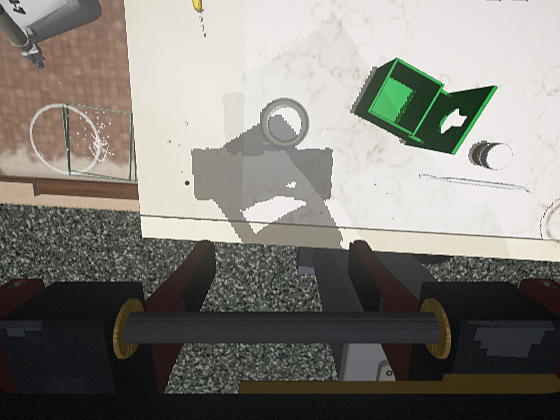

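The bottle is seen almost end-on at about (285.5,124), which puts it at (452.5,279).

```bash
python3 - <<'E'
from workcell import *
from h import *
o=get_obs()
Rw=R.from_euler('z',0.06)*R.from_euler('x',np.pi)
print(to_tool(o,[452.5,279,217],Rw),to_tool(o,[452.5,279,69],Rw))
E
```

```text
[array([2.489e-01, 8.800e-03, 1.000e-04]), array([0.0008, 0.0012, 0.0018])] [array([0.2499, 0.0082, 0.4935]), array([0.0008, 0.0012, 0.0018])]
```

>>> {"name": "step_arm", "arguments": {"deltas": [[[0.12,0.004,0],[0,0,0],0.8],[[0.22,0.008,0],[0,0,0],0.8],[[0.249,0.0085,0],[0,0,0],0.8],[[0.249,0.0085,0.05],[0,0,0],0.8],[[0.249,0.0085,0.15],[0,0,0],0.8],[[0.249,0.0085,0.25],[0,0,0],0.8],[[0.249,0.0085,0.35],[0,0,0],0.8],[[0.249,0.0085,0.43],[0,0,0],0.8],[[0.249,0.0085,0.48],[0,0,0],0.8],[[0.249,0.0085,0.4935],[0,0,0],0.8],[[0.249,0.0085,0.4935],[0,0,0],0.8],[[0.249,0.0085,0.4935],[0,0,0],0.8]]}}

```text
t: 9.82
ee_pos: [453.6, 277.3, 70.5]
orientation: [3.14, 0.092, -0.0]
ft_force: [0.3, 0.7, 0.2]
width: 79.1
grasp_force: 0.0
```

>>> {"name": "step_arm", "arguments": {"deltas": [[[0,0,0],[0,0,0],0.4],[[0,0,0],[0,0,0],0.1],[[0,0,0],[0,0,0],-0.1],[[0,0,0],[0,0,0],-0.3],[[0,0,0],[0,0,0],-0.3],[[0,0,0],[0,0,0],-0.3],[[0,0,0],[0,0,0],-0.3]]}}

```text
t: 10.4
ee_pos: [453.3, 278.0, 70.7]
orientation: [-3.14, -0.093, -0.001]
ft_force: [-0.8, 0.0, 2.1]
width: 43.9
grasp_force: 29.8
```

```bash
python3 - <<'E'
from workcell import *
from h import *
o=get_obs();d=get_image("wrist");save(d,"w8")
print(o["t"],o["ee_pos"],o["orientation"],o["width"],o["grasp_force"])
E
```

```text
10.4 [453.30816121 277.95851292  70.73971511] [-3.13993954e+00 -9.32589866e-02 -8.74992226e-04] 43.9208622207117 29.848069560248405
```

```bash
python3 - <<'E'
from workcell import *
from h import *
o=get_obs();d=get_image("wrist")
def M(p,rv):
    T=np.eye(4);T[:3,:3]=R.from_rotvec(rv).as_matrix();T[:3,3]=p;return T
C=np.linalg.inv(M(o["ee_pos"],o["orientation"]))@np.array(d["T"])
np.save("C.npy",C);print(np.round(C,3).tolist())
d7=dict(d);d7["T"]=M([376.97,278.24,217.12],[3.13912651,0.09974918,-0.00333826])@C
d6=dict(d);d6["T"]=M([562.908,35.592,220.617],[-3.14016563,-0.09307798,-0.00617792])@C
g=cv2.imread("pics/w7.png",0)
print("row125",g[125,252:320].tolist());print("col285",g[92:160,285].tolist())
for dp in(20,):
  c=cv2.HoughCircles(cv2.resize(g[80:170,240:330],None,fx=4,fy=4,interpolation=cv2.INTER_CUBIC),cv2.HOUGH_GRADIENT,1,40,param1=100,param2=25,minRadius=40,maxRadius=120)
  for x,y,r in c[0][:5]:
    u,v=240+x/4,80+y/4;print(u,v,r/4,"z136",onz(d7,u,v,136),"z100",onz(d7,u,v,100))
g6=cv2.imread("pics/w6.png",0)
for c in(270,282,295):print("c",c,g6[98:180,c].tolist())
for r in(130,145,155):print("r",r,g6[r,244:320].tolist())
for x,y in((-28,-28),(-28,28),(28,28),(28,-28)):
  n=R.from_euler('z',.06).apply([x+.4,y,0]);print(np.round(proj(d6,np.array([622.8,39.1,104])+n),1))
E
```

```text
[[0.001, -0.959, -0.282, 78.224], [1.0, 0.001, -0.0, 0.056], [0.0, -0.282, 0.959, -162.012], [0.0, 0.0, 0.0, 1.0]]
row125 [243, 191, 192, 194, 202, 126, 129, 135, 122, 119, 130, 152, 151, 150, 157, 193, 110, 143, 151, 148, 150, 149, 149, 149, 147, 147, 148, 146, 149, 148, 149, 147, 149, 149, 149, 147, 140, 207, 201, 190, 237, 236, 235, 236, 236, 236, 235, 239, 251, 152, 149, 151, 151, 148, 122, 126, 148, 208, 234, 233, 231, 231, 229, 230, 229, 227, 227, 226]
col285 [230, 230, 231, 232, 238, 205, 152, 141, 142, 150, 153, 153, 155, 177, 139, 184, 237, 238, 235, 236, 235, 236, 236, 235, 236, 237, 239, 245, 203, 137, 145, 147, 148, 149, 148, 148, 150, 149, 148, 147, 147, 147, 147, 146, 145, 145, 145, 148, 132, 122, 141, 153, 151, 145, 131, 126, 121, 128, 132, 147, 157, 156, 155, 156, 153, 154, 152, 153]
283.375 123.375 25.725 z136 [453.28385334 281.64658779 136.        ] z100 [452.97340387 281.40104592 100.        ]
293.375 121.375 15.525 z136 [455.28085959 273.95997598 136.        ] z100 [455.26630753 272.57550507 100.        ]
c 270 [94, 170, 205, 201, 199, 200, 202, 201, 201, 202, 205
[... 1640 characters left out ...]
, 110, 111, 112, 111, 109, 111, 112, 111, 111, 112, 113, 110, 112, 110, 110, 109, 111, 110, 109, 110, 111, 112, 112, 111, 112, 113, 112, 110, 110, 110, 112, 110, 112, 112, 111, 110, 111, 111, 115, 106, 70, 71, 70, 67, 91, 102, 80, 158, 209, 204, 203, 202, 204, 203, 201]
r 155 [128, 102, 105, 108, 106, 107, 107, 111, 100, 104, 98, 64, 72, 68, 65, 85, 113, 110, 107, 107, 108, 109, 109, 108, 108, 109, 109, 110, 110, 107, 109, 108, 108, 110, 108, 108, 108, 109, 110, 108, 110, 111, 110, 108, 109, 110, 108, 109, 109, 109, 111, 110, 111, 110, 112, 110, 111, 110, 112, 118, 65, 70, 72, 71, 60, 99, 107, 97, 113, 112, 112, 111, 108, 111, 109, 111]
[311.5 172.5]
[251.8 172.5]
[250.1 109.7]
[313.2 109.7]
```

```bash
python3 - <<'E'
from workcell import *
from h import *
o=get_obs()
Rw=R.from_euler('z',0.06)*R.from_euler('x',np.pi)
print(to_tool(o,[453,278,205]),to_tool(o,[623.9,39.2,205],Rw))
E
```

```text
[array([-9.000e-04, -3.000e-04, -4.476e-01])] [array([ 0.5205,  0.8281, -0.4475]), array([-0.0002, -0.0004, -0.0004])]
```

>>> {"name": "step_arm", "arguments": {"deltas": [[[0,0,-0.08],[0,0,0],-0.3],[[0,0,-0.19],[0,0,0],-0.3],[[0,0,-0.3],[0,0,0],-0.3],[[0,0,-0.4],[0,0,0],-0.3],[[0,0,-0.4475],[0,0,0],-0.3],[[0.05,0.08,-0.4475],[0,0,0],-0.3],[[0.11,0.175,-0.4475],[0,0,0],-0.3],[[0.17,0.27,-0.4475],[0,0,0],-0.3],[[0.23,0.366,-0.4475],[0,0,0],-0.3],[[0.29,0.46,-0.4475],[0,0,0],-0.3],[[0.35,0.557,-0.4475],[0,0,0],-0.3],[[0.41,0.652,-0.4475],[0,0,0],-0.3],[[0.46,0.73,-0.4475],[0,0,0],-0.3],[[0.5,0.795,-0.4475],[0,0,0],-0.3],[[0.5205,0.828,-0.4475],[0,0,0],-0.3],[[0.5205,0.828,-0.4475],[0,0,0],-0.3],[[0.5205,0.828,-0.4475],[0,0,0],-0.3],[[0.5205,0.828,-0.4475],[0,0,0],-0.3]]}}

```text
t: 12.0
ee_pos: [622.7, 40.1, 204.3]
orientation: [-3.14, -0.094, 0.002]
ft_force: [0.5, -0.9, -1.4]
width: 43.9
grasp_force: 29.8
```

```bash
python3 - <<'E'
from workcell import *
from h import *
o=get_obs()
Rw=R.from_euler('z',0.06)*R.from_euler('x',np.pi)
print(o["t"],o["ee_pos"],o["orientation"],o["width"],o["grasp_force"])
print(to_tool(o,[623.9,39.2,180],Rw))
E
```

```text
12.0 [622.689381    40.0829324  204.33510766] [-3.13983729e+00 -9.40516058e-02  1.96931208e-03] 43.85477867690047 29.83810848185385
[array([0.004 , 0.0032, 0.0811]), array([-0.0003,  0.0008, -0.0001])]
```

>>> {"name": "step_arm", "arguments": {"deltas": [[[0.004,0.003,0.03],[0,0,0],-0.3],[[0.004,0.003,0.06],[0,0,0],-0.3],[[0.004,0.003,0.081],[0,0,0],-0.3],[[0.004,0.003,0.081],[0,0,0],-0.3],[[0.004,0.003,0.081],[0,0,0],-0.3],[[0.004,0.003,0.081],[0,0,0],-0.3]]}}

```text
t: 12.5
ee_pos: [625.0, 38.4, 180.3]
orientation: [-3.14, -0.093, 0.0]
ft_force: [0.2, -0.9, -0.9]
width: 44.3
grasp_force: 29.8
```

```bash
python3 - <<'E'
from workcell import *
from h import *
o=get_obs()
Rw=R.from_euler('z',0.06)*R.from_euler('x',np.pi)
print(o["t"],o["ee_pos"],o["orientation"],o["qvel"].round(3))
print(to_tool(o,[623.9,39.2,167],Rw))
E
```

```text
12.5 [624.96061066  38.43667624 180.3000834 ] [-3.14019745e+00 -9.34497844e-02  1.83862555e-04] [-0.002 -0.009 -0.007 -0.     0.001 -0.001]
[array([-0.0034, -0.0027,  0.0443]), array([-0.    ,  0.0001, -0.0003])]
```

>>> {"name": "step_arm", "arguments": {"deltas": [[[-0.0015,-0.001,0.01],[0,0,0],-0.3],[[-0.0015,-0.001,0.02],[0,0,0],-0.3],[[-0.0015,-0.001,0.03],[0,0,0],-0.3],[[-0.0015,-0.001,0.04],[0,0,0],-0.3],[[-0.0015,-0.001,0.05],[0,0,0],-0.3],[[-0.0015,-0.001,0.05],[0,0,0],-0.3],[[-0.0015,-0.001,0.05],[0,0,0],-0.3]]}}

```text
t: 13.08
ee_pos: [624.3, 38.5, 165.1]
orientation: [3.14, 0.093, -0.001]
ft_force: [-0.2, 0.1, -0.8]
width: 44.0
grasp_force: 29.8
```

```bash
python3 - <<'E'
from workcell import *
from h import *
o=get_obs()
print(o["t"],o["ee_pos"],o["ft_force"],o["moment"])
E
```

```text
13.0833 [624.32757113  38.48632604 165.05494822] [-0.23224121  0.08788316 -0.81505232] [ 0.02517358 -0.01309193 -0.02596008]
```

The foot is 10 mm inside the well with no contact. I'll continue down.

>>> {"name": "step_arm", "arguments": {"deltas": [[[0,0,0.02],[0,0,0],-0.3],[[0,0,0.04],[0,0,0],-0.3],[[0,0,0.06],[0,0,0],-0.3],[[0,0,0.08],[0,0,0],-0.3],[[0,0,0.1],[0,0,0],-0.3],[[0,0,0.12],[0,0,0],-0.3],[[0,0,0.135],[0,0,0],-0.3],[[0,0,0.15],[0,0,0],-0.3],[[0,0,0.157],[0,0,0],-0.3],[[0,0,0.157],[0,0,0],-0.3]]}}

```text
t: 13.92
ee_pos: [624.1, 38.5, 117.6]
orientation: [-3.14, -0.093, 0.002]
ft_force: [0.2, 0.0, -1.8]
width: 43.8
grasp_force: 29.8
```

>>> {"name": "step_arm", "arguments": {"deltas": [[[0,0,0.003],[0,0,0],-0.3],[[0,0,0.005],[0,0,0],-0.3],[[0,0,0.005],[0,0,0],-0.3],[[0,0,0.005],[0,0,0],-0.3]]}}

```text
t: 14.25
ee_pos: [624.6, 38.5, 117.0]
orientation: [3.14, 0.093, 0.001]
ft_force: [0.3, -0.1, -1.4]
width: 43.9
grasp_force: 29.8
```

>>> {"name": "step_arm", "arguments": {"deltas": [[[0,0,0.003],[0,0,0],-0.3],[[0,0,0.005],[0,0,0],-0.3],[[0,0,0.005],[0,0,0],-0.3],[[0,0,0.005],[0,0,0],-0.3]]}}

```text
t: 14.58
ee_pos: [624.5, 38.5, 115.3]
orientation: [-3.14, -0.093, 0.0]
ft_force: [-0.6, -0.1, -0.7]
width: 44.1
grasp_force: 29.8
```

>>> {"name": "step_arm", "arguments": {"deltas": [[[0,0,0.003],[0,0,0],-0.3],[[0,0,0.004],[0,0,0],-0.3],[[0,0,0.004],[0,0,0],-0.3]]}}

```text
t: 14.83
ee_pos: [624.8, 38.5, 114.5]
orientation: [-3.14, -0.093, -0.001]
ft_force: [-0.3, -0.1, 1.8]
width: 44.6
grasp_force: 29.9
```

The bottle is on the floor (force up about 3 N), so I'll release it.

>>> {"name": "step_arm", "arguments": {"deltas": [[[0,0,0],[0,0,0],0.1],[[0,0,0],[0,0,0],0.25],[[0,0,0],[0,0,0],0.4],[[0,0,0],[0,0,0],0.6],[[0,0,0],[0,0,0],0.6],[[0,0,0],[0,0,0],0.6],[[0,0,0],[0,0,0],0.6]]}}

```text
t: 15.42
ee_pos: [624.5, 38.5, 114.0]
orientation: [-3.14, -0.093, 0.0]
ft_force: [0.5, 0.5, -0.3]
width: 70.3
grasp_force: 0.0
```

>>> {"name": "step_arm", "arguments": {"deltas": [[[0,0,-0.03],[0,0,0],0.6],[[0,0,-0.08],[0,0,0],0.6],[[0,0,-0.18],[0,0,0],0.6],[[0,0,-0.28],[0,0,0],0.6],[[0,0,-0.4],[0,0,0],0.6],[[-0.1,0,-0.5],[0,0,0],0.6],[[-0.22,0,-0.5],[0,0,0],0.6],[[-0.34,0,-0.5],[0,0,0],0.6],[[-0.34,0,-0.5],[0,0,0],0.6],[[-0.34,0,-0.5],[0,0,0],0.6]]}}

```text
t: 16.25
ee_pos: [521.4, 32.4, 265.2]
orientation: [-3.14, -0.093, -0.002]
ft_force: [1.0, -0.9, 0.6]
width: 70.1
grasp_force: 0.0
```

```bash
python3 - <<'E'
from workcell import *
from h import *
o=get_obs();d=get_image("wrist");save(d,"w9");s=get_image("scene");save(s,"s9")
print(o["t"],o["ee_pos"],o["ft_force"],o["width"])
n=lambda x,y,z:np.round(proj(d,np.array([623.6,39.2,z])+R.from_euler('z',.06).apply([x,y,0])),1)
print("rim pred",n(-28,28,104),n(-28,-28,104),n(28,28,104),n(28,-28,104),"cap top",n(0,0,181),"head",n(40,0,132))
p=d["pixels"];g=cv2.cvtColor(p,cv2.COLOR_RGB2GRAY)
m=((p.min(2)>200)).astype(np.uint8)
u,v=map(int,n(0,0,181));print("cap cross",g[v,u-30:u+31:2].tolist(),g[v-30:v+31:2,u].tolist())
a,b=n(-28,28,104),n(-28,-28,104);c=int((a[0]+b[0])/2)+15
print("front rim",int(a[1]),g[int(a[1])-10:int(a[1])+8,c].tolist())
E
```

```text
16.25 [521.41383517  32.41580925 265.165226  ] [ 1.0177437  -0.92000209  0.62051327] 70.0514676676255
rim pred [254.1 125.1] [307.8 125.1] [252.6  66.3] [309.2  66.3] cap top [280.7  88.4] head [280.8  45.9]
cap cross [201, 208, 195, 91, 100, 121, 122, 176, 201, 199, 200, 198, 200, 199, 199, 200, 200, 199, 198, 201, 200, 199, 201, 173, 116, 120, 100, 89, 195, 147, 186] [70, 100, 90, 162, 161, 129, 98, 128, 204, 200, 199, 201, 200, 199, 199, 200, 200, 200, 200, 199, 201, 201, 200, 202, 205, 158, 167, 179, 178, 183, 111]
front rim 125 [183, 210, 205, 205, 214, 196, 112, 156, 209, 171, 176, 200, 198, 196, 196, 197, 197, 198]
```

```bash
python3 -c "
from workcell import *
print(close_job())"
```

```text
the job is handed in; nothing more can be done
None
```

The holder hangs on the panel screw and the bottle stands on its floor. I handed the job in at about 16 s with the gripper clear and the jars not touched; no verdict came back, so the result rests on force readings and the last wrist image.

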